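Show the blue-stone buckle plate to the inspection camera

TASK

Fold the white shade of the holding fixture up on its hinge until it stands upright, then take the brass buckle plate with the blue stone out of its holder from above. Hold it still in the air in front of the inspection camera, upright as it stood, stone side square to the lens, centred on the lens and with the middle of the plate 70 mm from it. Finish while still holding it there, with the shade still upright; do not touch the camera, and leave the red-stone plate and the other things on the bench where they are.

Things in the scene. Friction and masses are not known exactly. Their poses are not given: they have to be found in the camera images.
- shade (a joint): Angle of the folding shade: white panel 164 wide (along its hinge), 74 from hinge to free edge, 4 mm thick, free edge an orange bar 6 mm thick. 0 = level over the plates, 1.57 = upright, stop at 2.3 rad. Starts half open (0.75 to 1.15), stays where it is left: friction hinge, 1 to 2 N at the free edge, along its arc, moves it (a level push can jam).
- shade_hinge (a point): Middle of the shade's hinge line, 46 mm above the bench. y along the hinge, z up, -x to the fixture's open front, over which the free edge lies when down; opening swings it up, then towards +x. Both plates stand 50 mm before (-x) the hinge line, 45 mm to either side of its middle, either one on either side; nothing stands between them.
- shade_edge (a point): Middle of the shade's free (orange) edge, 74 mm from the hinge line.
- blue_plate_center (a point): Centre of the brass plate with the blue domed stone: 8 thick (x), 40 wide (y), 36 mm high (z), 40 to 85 g. Stone on its -x face, 3 mm proud; blue inlay on its top edge. Stands upright, underside 6 mm over the bench, lowest 12 mm in a slot (1 mm play) of a black holder 30 wide (y), 24 deep, top 18 mm over the bench, so both narrow side faces (40 mm apart) are free to grip from above.
- blue_plate: The same blue-stone plate, origin at the middle of its lower edge; same axes.
- red_plate_center (a point): Centre of the other buckle plate, same size and axes, with a red stone and red inlay, in the other holder. To be left.
- camera_lens (a point): Centre of the inspection camera's front lens, 150 mm above the bench. The camera looks along this point's -x axis (level); z is up. The camera's head is a barrel 42 mm in diameter, level; its stand, fixed to the bench, is 80 mm wide and up to 176 mm tall, all behind (+x of) the lens.
- camera_stand: The inspection camera with its stand; origin under it on the bench, 46 mm behind the lens; same axes as the lens.
- fixture: The holding fixture: plywood board 110 (x) x 180 (y) x 6 mm fixed to the bench, rims 14 mm high at both sides, wall 45 mm high behind the hinge. Origin on the bench amid the board, 45 mm before the hinge line; axes as the hinge's.
- wax: Lump of yellow wax 41 x 50 x 19 mm, loose, origin under its centre. To be left.
- red_pliers: Pliers with red handles 51 x 133 x 11 mm, loose, origin under the centre. To be left.
- folding_loupe: Small folding loupe 24 x 32 x 19 mm, loose, origin under its centre. To be left.

How it is judged:
By the outcome, as a careful person would: the job done as asked, in the order asked, and still so for the second after the job is handed in, while the arm keeps its last pose, push and grip.
It also fails if it takes over 51 s, if anything falls off the work surface, if the arm or the gripper's body presses on something with over 40 N, if the wrist force passes 120 N, or if a joint passes its speed limit or range.

ROBOT

A 6-joint arm with a two-finger parallel gripper is mounted at the origin on a cart in front of the work surface, level with it; the furniture and walls round the work are solid. World frame = base frame: x ahead of the robot, y to its left, z up, the work surface at z = 0. Lengths are in m, angles in rad, forces in N, time in s.
With the tool pointing down it reaches from about 0.325 to 0.85 m from the base axis. Payload 4.4 kg.
Tool frame: the origin (TCP) lies midway between the tips of the shut fingers; the grasp point (between the pads) lies 19 mm behind it; z points along the fingers, y is the direction in which the jaws open and shut (so a half turn about z gives the same grasp; the last joint's range is limited). The gripper opens to 94 mm and grips with 3 to 60 N. Pads are 16 mm wide; open, the fingers measure 119 mm over their backs; the gripper's body (75 mm by 177 mm) begins 78 mm behind the grasp point.
Start: joints at [-1.304, 0.207, 1.542, -0, 1.393, -0.15], TCP at [0.233, -0.526, 0.205] pointing down, gripper open.
Joint ranges: [-2.73, 2.73], [-0.86, 2.22], [0.23, 2.46], [-1.11, 4.25], [0.08, 2.63], [-2.82, 2.82]. Speed limits (rad/s): [2.79, 2.79, 3.14, 3.14, 3.14, 3.14].

INTERFACE

Orientations are given as [roll, pitch, yaw] about the fixed x, y, z axes, in that order (R = Rz(yaw) Ry(pitch) Rx(roll)).
In Python, from cell import read_state, snapshot, calibration, ctrl gives the robot as it stands. The module is installed in compiled form; this text tells all that it offers.
- The arm moves only by the shell command python3 -m jog 'ROWS' [FORCE]. ROWS is a JSON object of lists of equal length, an entry for each row: "linear": the shift along the tool's x, y, z in m, a list of three; "delta_rot": the turn, a rotation vector about the tool's x, y, z in degrees, a list of three; "jaw": the opening, from 0 (shut) to 1 (fully open). A call has exactly 5 rows; each row shifts and turns the pose as measured when the row begins, along the tool's axes as they then stand; what a row does not reach is not made up. A row lasts 1/8 s, in which the tool goes at most 62.5 mm and 10.7 degrees, less where a joint would pass 70% of its speed; a pose out of reach is approached as far as the arm can. A call is refused whole if a number of a shift passes 0.0625 or a number of a turn 10.7, either way. A call with a gripper value outside its range is refused whole. The fingers move at their own pace and stop on an object; FORCE is the grip in N (left out, the last holds). Time passes only in rows, so rows that do not move let the fingers close, or fill a call up. It gives the time, the measured TCP pose, the force and the opening at its end, in the units of the state.
- read_state(): the state, without advancing time (a new reading comes with each control period).
- snapshot(name): name is "scene" or "top" or "wrist"; returns the picture (480x640x3 uint8, red, green, blue); there is no depth.
- calibration(name): a dict with "fx", "fy", "cx", "cy" (pixels), "rvec" (rotation vector, rad) and "tvec" (3), from world to camera coordinates, as OpenCV has them; the wrist camera has in their place "mount" (4x4, takes a point from camera to tool coordinates, whose origin is the TCP and whose axes are the flange's). Camera axes: x right, y down, z forward; pixel columns grow to the right and rows downward; lengths in m; the calibration is good to about 2 mm. A picture is of the moment at which its call begins: read the wrist's pose just before it. calibration takes no time and is no camera call.
- ctrl.sign_off(): hands the job in, once; it reports no verdict.
The state is a dict: "time_s": time; "joint_positions": joint angles; "joint_vel": joint speeds; "joint_torque": joint torques, N m; "position": TCP position; "ee_rot": TCP orientation; "contact_force": force on the tool from outside, world axes, zero at the start; "wrist_torque": the same for the moment, N m; "opening": opening from 0.0 (shut) to 1.0 (fully open).
Only numpy, scipy, OpenCV 4.12 (cv2) and the standard library are available. Lean on these libraries where they do the work, as an engineer would, in place of code of your own. Each camera call takes 0.05 s, during which the arm holds its last target.

## Working session

There is one attempt and no reset: what is moved stays moved. The work goes in short steps, Python scripts to look and compute and a shell command to move; the robot and the scene stay as the last step left them, time stands still between calls to the robot, and variables do not carry over. Pictures are saved under pics/ and viewed, and the job is handed in when it is done.

```bash
mkdir -p pics; python3 - <<'E'
from cell import *
import cv2
print(read_state())
for n in ("scene","top","wrist"):
    print(n,calibration(n))
    cv2.imwrite(f"pics/{n}0.png",snapshot(n)[:,:,::-1])
E
```

```text
{'time_s': 0.0, 'joint_positions': array([-1.30350883e+00,  2.07421873e-01,  1.54297586e+00, -7.61294908e-06,
        1.39347156e+00, -1.50491575e-01]), 'joint_vel': array([ 1.11868469e-03, -2.23410269e-04, -5.83948281e-05, -1.34300989e-03,
        7.12155022e-04,  3.32254858e-04]), 'joint_torque': array([-7.77426048e-04, -3.70879626e+01, -2.81415117e+01,  6.96322205e-02,
        3.61549621e-02, -1.41870546e-04]), 'position': array([ 0.2330695 , -0.52475369,  0.20427936]), 'ee_rot': array([-3.13934063e+00, -3.33916739e-04,  4.17780049e-01]), 'contact_force': array([-0.0730217 ,  0.48087498, -0.84333563]), 'wrist_torque': array([0.02194574, 0.0176017 , 0.00803456]), 'opening': 1.0021811730015637}
scene {'fx': 508.7284301222317, 'fy': 508.7284301222317, 'cx': 330.5118140495692, 'cy': 233.348031026749, 'rvec': array([ 1.94975835, -1.20987395,  0.62554029]), 'tvec': array([-0.47443507,  0.29602331,  0.65562978])}
top {'fx': 515.5935586558335, 'fy': 515.5935586558335, 'cx': 319.5749154581967, 'cy': 241.37261547230767, 'rvec': array([ 1.52357462, -2.59677535,  0.29680664]), 'tvec': array([0.00414095, 0.57317122, 0.98659192])}
wrist {'fx': 431.2544292164533, 'fy': 431.2544292164533, 'cx': 325.1068565375842, 'cy': 240.8502251289695, 'mount': array([[ 7.58591607e-04, -9.62247196e-01, -2.72175970e-01,
         7.78937569e-02],
       [ 9.99999488e-01,  5.47598552e-04,  8.51162751e-04,
        -5.35553976e-04],
       [-6.69985804e-04, -2.72176476e-01,  9.62247118e-01,
        -1.78740910e-01],
       [ 0.00000000e+00,  0.00000000e+00,  0.00000000e+00,
         1.00000000e+00]])}
```

View pics/scene0.png

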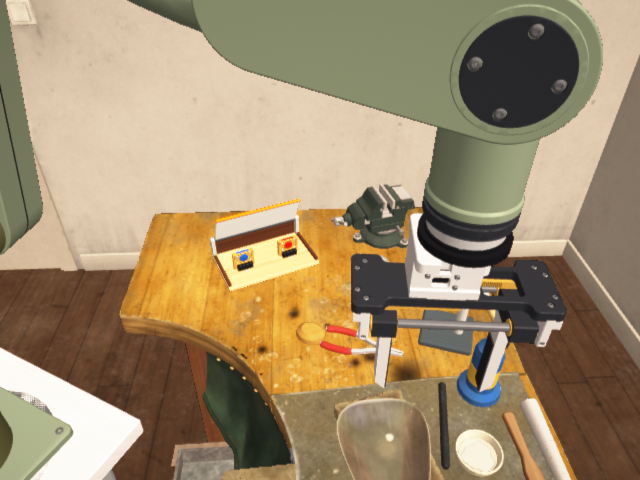

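View pics/top0.png

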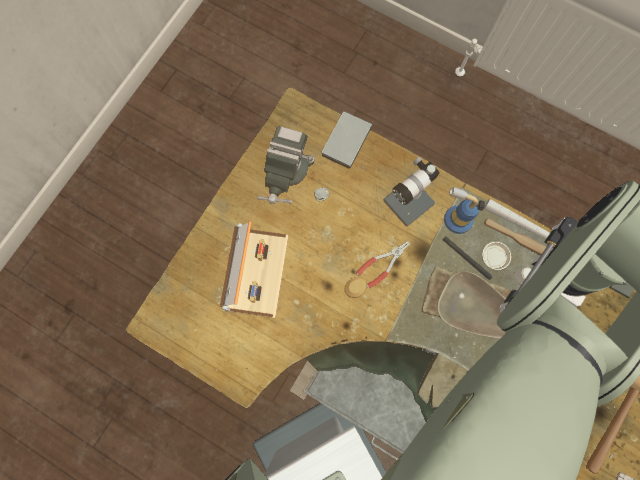

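View pics/wrist0.png

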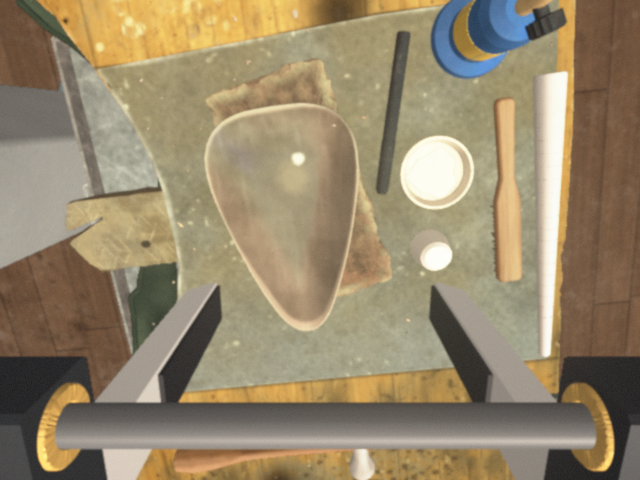

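The top view shows the fixture near (255,270), with the blue plate at about (254,291), the red plate at (261,249) and the inspection camera at about (410,190). The scene view also shows the fixture at (265,245). I'll zoom in on both.

```bash
cat > h.py <<'E'
import numpy as np, cv2
from cell import *
from scipy.spatial.transform import Rotation as R
def cam(n,st=None):
    c=calibration(n); K=np.array([[c['fx'],0,c['cx']],[0,c['fy'],c['cy']],[0,0,1.]])
    if 'mount' in c:
        T=np.eye(4);T[:3,:3]=R.from_euler('xyz',st['ee_rot']).as_matrix();T[:3,3]=st['position']
        M=T@c['mount']; return K,M[:3,:3],M[:3,3]
    Rw=cv2.Rodrigues(c['rvec'])[0]; return K,Rw.T,-Rw.T@c['tvec']
def ray(cm,uv):
    K,Rc,o=cm; d=Rc@np.linalg.inv(K)@np.array([uv[0],uv[1],1.]); return o,d/np.linalg.norm(d)
def onz(cm,uv,z):
    o,d=ray(cm,uv); return o+d*(z-o[2])/d[2]
def proj(cm,p):
    K,Rc,o=cm; q=K@(Rc.T@(np.asarray(p)-o)); return q[:2]/q[2]
def tri(l):
    A=0;b=0
    for cm,uv in l:
        o,d=ray(cm,uv);P=np.eye(3)-np.outer(d,d);A=A+P;b=b+P@o
    p=np.linalg.solve(A,b); return p,[np.round(proj(cm,p)-uv,1) for cm,uv in l]
E
python3 - <<'E'
import cv2
t=cv2.imread('pics/top0.png');s=cv2.imread('pics/scene0.png')
a=cv2.resize(t[215:325,210:300],None,fx=5,fy=5,interpolation=cv2.INTER_CUBIC)
cv2.imwrite('pics/t0a.png',a)
cv2.imwrite('pics/t0b.png',cv2.resize(t[150:230,370:470],None,fx=6,fy=6,interpolation=cv2.INTER_CUBIC))
cv2.imwrite('pics/s0a.png',cv2.resize(s[195:295,200:330],None,fx=6,fy=6,interpolation=cv2.INTER_CUBIC))
E
```

```text
(no output)
```

View pics/t0a.png

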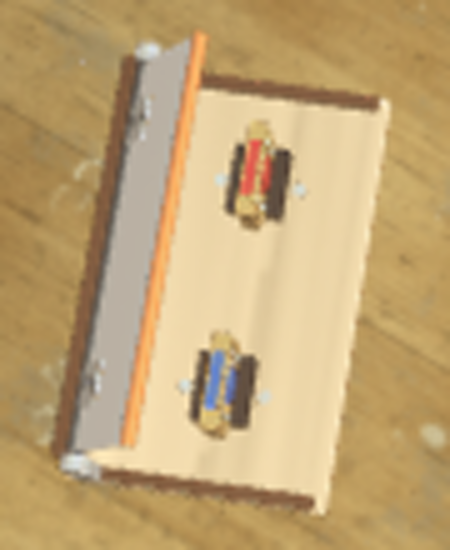

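View pics/t0b.png

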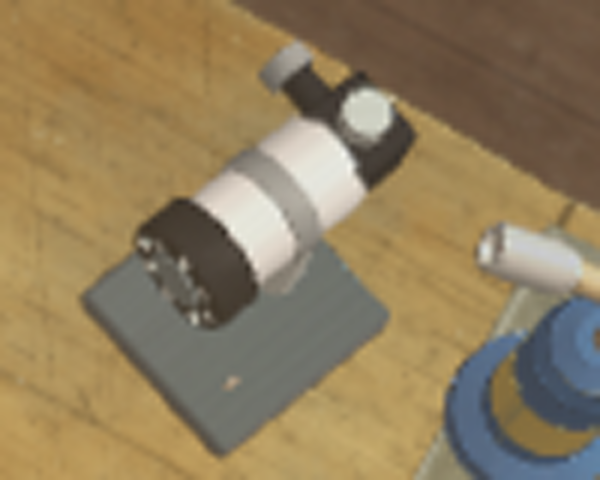

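View pics/s0a.png

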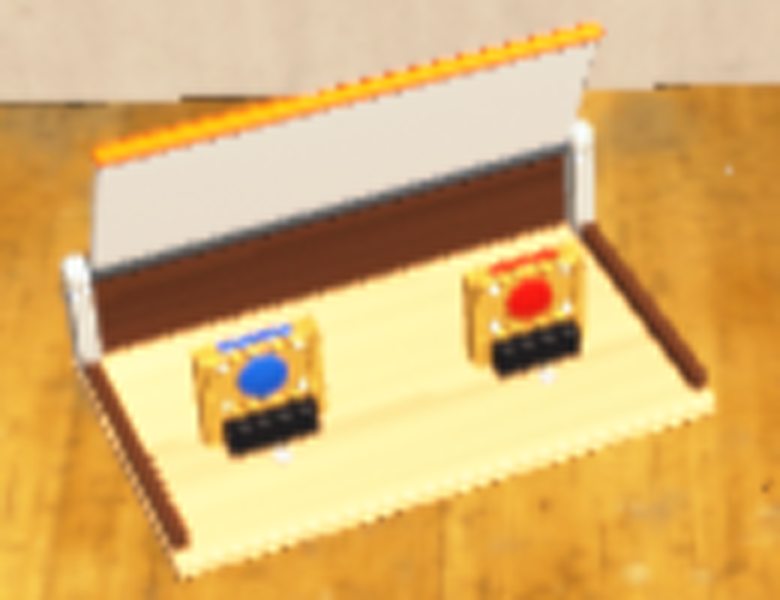

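```bash
cat > m1.py <<'E'
from h import *
T=cam('top');S=cam('scene')
t=lambda u,v:np.array([210+(u+.5)/5-.5,215+(v+.5)/5-.5])
s=lambda u,v:np.array([200+(u+.5)/6-.5,195+(v+.5)/6-.5])
np.set_printoptions(precision=4,suppress=True)
print('cams',T[2],S[2])
for n,a,b,z in [('blue',t(216,378),s(255,338),.042),('red',t(257,165),s(525,262),.042),('cornR',t(388,100),s(715,405),.006),('cornB',t(322,512),s(185,575),.006),('edgeR',t(200,35),s(600,32),.1),('edgeB',t(130,443),s(97,155),.1),
 ]:
    print(n,tri([(T,a),(S,b)]),onz(T,a,z),onz(S,b,z))
c=lambda u,v:np.array([370+(u+.5)/6-.5,150+(v+.5)/6-.5])
print('lens',onz(T,c(175,280),.15),'barrel far',onz(T,c(335,160),.15))
print('base corners',[onz(T,c(*p),.006) for p in((82,298),(222,455),(388,318))])
E
python3 m1.py
```

```text
cams [ 0.294  -0.1608  1.0907] [-0.1088 -0.5655  0.641 ]
blue (array([ 0.4843, -0.1097,  0.0425]), [array([ 0. , -0.1]), array([-0.1,  0. ])]) [ 0.4843 -0.1096  0.042 ] [ 0.485  -0.1094  0.042 ]
red (array([ 0.5546, -0.1657,  0.0438]), [array([-0.,  0.]), array([ 0., -0.])]) [ 0.5551 -0.1657  0.042 ] [ 0.5566 -0.1644  0.042 ]
cornR (array([ 0.563 , -0.2293,  0.0022]), [array([ 0.1, -0.1]), array([-0.1,  0. ])]) [ 0.5619 -0.2288  0.006 ] [ 0.5592 -0.2315  0.006 ]
cornB (array([ 0.4209, -0.1213,  0.0005]), [array([ 0.2, -0.6]), array([-0.7,  0.2])]) [ 0.4194 -0.1205  0.006 ] [ 0.4173 -0.126   0.006 ]
edgeR (array([ 0.5964, -0.1707,  0.1085]), [array([ 0.1, -0.3]), array([-0.3,  0.1])]) [ 0.5986 -0.1703  0.1   ] [ 0.6081 -0.1648  0.1   ]
edgeB (array([ 0.4659, -0.0734,  0.1119]), [array([ 0.1, -0.2]), array([-0.2,  0. ])]) [ 0.4677 -0.072   0.1   ] [ 0.4791 -0.0626  0.1   ]
lens [ 0.4887 -0.4418  0.15  ] barrel far [ 0.4982 -0.5077  0.15  ]
base corners [array([ 0.5292, -0.4515,  0.006 ]), array([ 0.4533, -0.4653,  0.006 ]), array([ 0.4679, -0.5454,  0.006 ])]
```

```bash
cat > plan.py <<'E'
# python3 plan.py x y z yawdeg N : rows needed (tool axes) for a straight path
import sys
from h import *
st=read_state(); N=int(sys.argv[5])
p0=st['position'];R0=R.from_euler('xyz',st['ee_rot'])
p1=np.array([float(v) for v in sys.argv[1:4]]);R1=R.from_euler('xyz',[np.pi,0,np.radians(float(sys.argv[4]))])
rv=(R0.inv()*R1).as_rotvec()
print('t',st['time_s'],'p',np.round(p0,4),'rpy',np.round(np.degrees(st['ee_rot']),2),'F',np.round(st['contact_force'],1),'open',round(st['opening'],3))
for k in range(N):
    Rk=R0*R.from_rotvec(rv*k/N)
    print(np.round(Rk.inv().apply((p1-p0)/N),4),np.round(np.degrees(rv/N),2))
E
python3 plan.py 0.495 -0.170 0.2 52.7 10
```

```text
t 0.15 p [ 0.2331 -0.525   0.2046] rpy [-1.799e+02 -2.000e-02  2.394e+01] F [-1.1 -0.2  0.3] open 1.002
[ 0.0383 -0.0218  0.0005] [-0.01 -0.   -2.88]
[ 0.0394 -0.0199  0.0005] [-0.01 -0.   -2.88]
[ 0.0403 -0.0179  0.0005] [-0.01 -0.   -2.88]
[ 0.0412 -0.0158  0.0005] [-0.01 -0.   -2.88]
[ 0.0419 -0.0137  0.0005] [-0.01 -0.   -2.88]
[ 0.0426 -0.0116  0.0005] [-0.01 -0.   -2.88]
[ 0.0431 -0.0095  0.0005] [-0.01 -0.   -2.88]
[ 0.0435 -0.0073  0.0005] [-0.01 -0.   -2.88]
[ 0.0438 -0.0051  0.0005] [-0.01 -0.   -2.88]
[ 0.044  -0.0029  0.0005] [-0.01 -0.   -2.88]
```

```bash
python3 -m jog '{"linear":[[0.038,-0.022,0],[0.039,-0.020,0],[0.040,-0.018,0],[0.041,-0.016,0],[0.042,-0.014,0]],"delta_rot":[[0,0,-2.9],[0,0,-2.9],[0,0,-2.9],[0,0,-2.9],[0,0,-2.9]],"jaw":[0,0,0,0,0]}' 20; python3 plan.py 0.495 -0.170 0.2 52.7 5
```

```text
time_s: 0.78
position: [0.3632, -0.3434, 0.2027]
ee_rot: [-3.137, -0.001, 0.672]
contact_force: [-0.1, -0.3, 0.0]
opening: 0.508
t 0.775 p [ 0.3632 -0.3434  0.2027] rpy [-1.7975e+02 -7.0000e-02  3.8510e+01] F [-0.1 -0.3  0. ] open 0.508
[ 0.0422 -0.0107  0.0006] [-0.05 -0.02 -2.84]
[ 0.0427 -0.0086  0.0006] [-0.05 -0.02 -2.84]
[ 0.0431 -0.0065  0.0006] [-0.05 -0.02 -2.84]
[ 0.0434 -0.0044  0.0006] [-0.05 -0.02 -2.84]
[ 0.0435 -0.0022  0.0006] [-0.05 -0.02 -2.84]
```

```bash
python3 -m jog '{"linear":[[0.042,-0.011,0],[0.043,-0.009,0],[0.043,-0.006,0],[0.043,-0.004,0],[0.044,-0.002,0]],"delta_rot":[[0,0,-2.85],[0,0,-2.85],[0,0,-2.85],[0,0,-2.85],[0,0,-2.85]],"jaw":[0,0,0,0,0]}'; python3 - <<'E'
from h import *
import pickle
st=read_state()
pickle.dump(st,open('st1.pkl','wb'))
for n in ("wrist","scene","top"): cv2.imwrite(f"pics/{n}1.png",snapshot(n)[:,:,::-1])
t=cv2.imread('pics/top1.png');s=cv2.imread('pics/scene1.png')
cv2.imwrite('pics/t1b.png',cv2.resize(t[150:230,370:470],None,fx=6,fy=6,interpolation=cv2.INTER_CUBIC))
cv2.imwrite('pics/s1a.png',s)
E
```

```text
time_s: 1.4
position: [0.4974, -0.1626, 0.202]
ee_rot: [-3.136, -0.002, 0.929]
contact_force: [0.8, -1.0, 0.1]
opening: 0.006
```

View pics/wrist1.png

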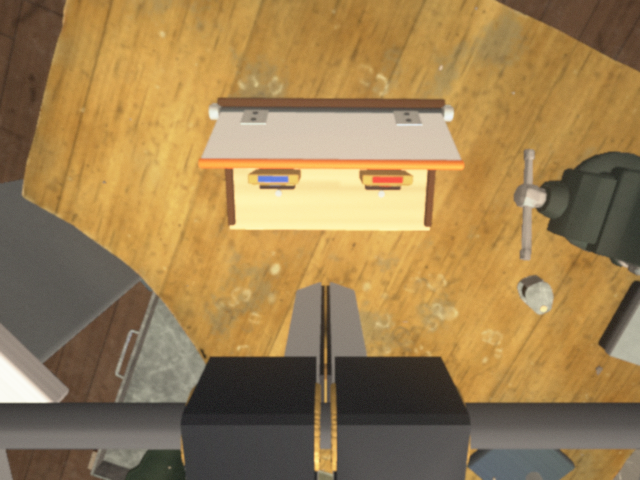

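View pics/scene1.png

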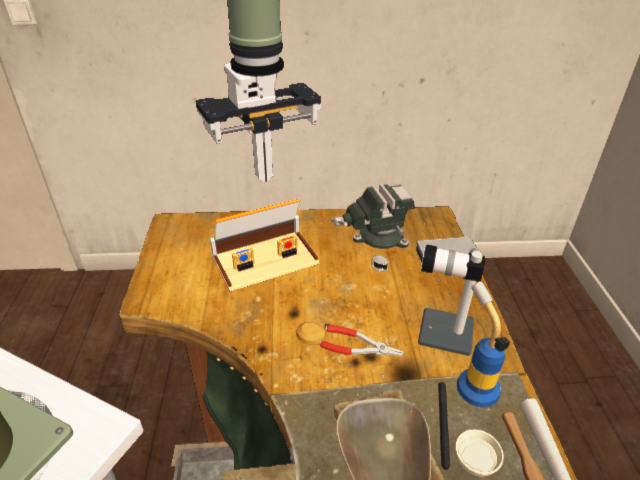

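View pics/t1b.png

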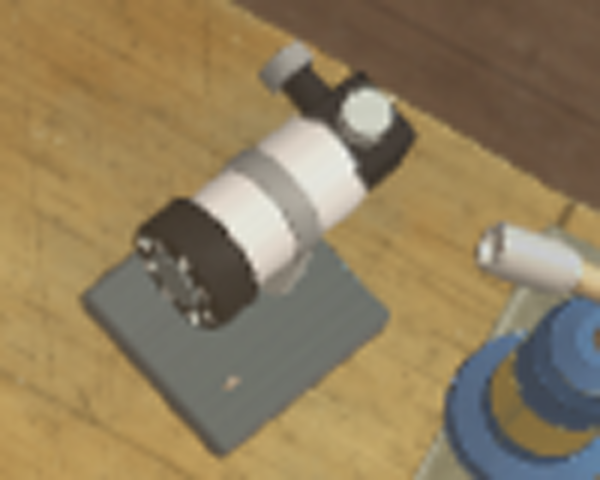

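```bash
python3 - <<'E'
import cv2
s=cv2.imread('pics/scene1.png')
cv2.imwrite('pics/s1b.png',cv2.resize(s[235:355,405:505],None,fx=5,fy=5,interpolation=cv2.INTER_CUBIC))
w=cv2.imread('pics/wrist1.png')
cv2.imwrite('pics/w1a.png',cv2.resize(w[90:240,190:470],None,fx=2.8,fy=2.8,interpolation=cv2.INTER_CUBIC))
from h import *
import pickle
st=pickle.load(open('st1.pkl','rb'));W=cam('wrist',st)
np.set_printoptions(precision=4,suppress=True)
for n,uv,z in [('hingeB',(214,112.5),.046),('hingeR',(448,112.5),.046),('fB',(230,228),.006),('fR',(431,229),.006),('blue',(273,180),.042),('red',(388,180.5),.042)]: print(n,onz(W,uv,z))
E
```

```text
hingeB [ 0.4794 -0.0453  0.046 ]
hingeR [ 0.6189 -0.1495  0.046 ]
fB [ 0.4183 -0.1228  0.006 ]
fR [ 0.5621 -0.231   0.006 ]
blue [ 0.4826 -0.1111  0.042 ]
red [ 0.5547 -0.1653  0.042 ]
```

View pics/s1b.png

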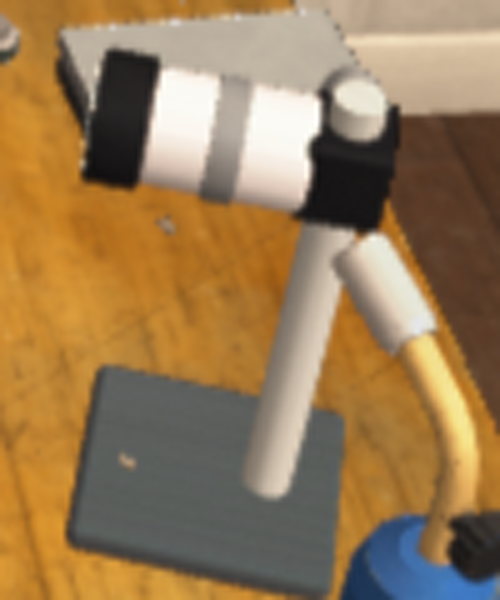

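View pics/w1a.png

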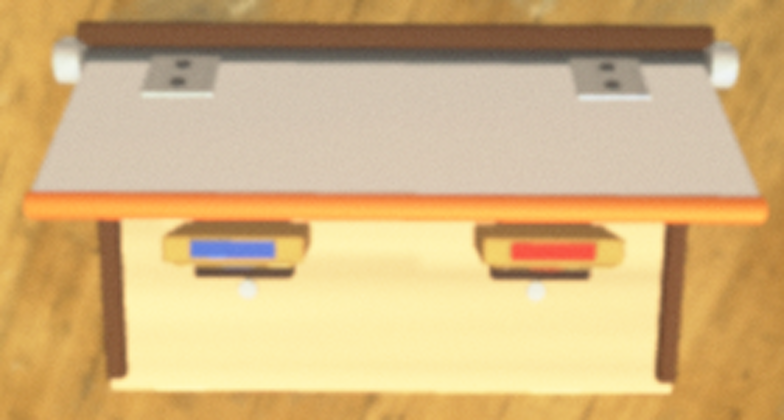

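The wrist view shows the shade edge at row 162 and both plates at row 180. The fixture's yaw is about 53.1° and the hinge middle is near (0.549, -0.098). Next I lower the shut fingers in front of the shade's edge, midway between the plates.

```bash
python3 -m jog '{"linear":[[0.003,0,0.021],[0.003,0,0.021],[0.003,0,0.021],[0.003,0,0.021],[0.003,0,0.021]],"delta_rot":[[-0.05,0,0],[-0.05,0,0],[-0.05,0,0],[-0.05,0,0],[-0.05,0,0]],"jaw":[0,0,0,0,0]}'; python3 plan.py 0.531 -0.122 0.1 53.1 5
python3 - <<'E'
from h import *
T=cam('top');S=cam('scene')
c=lambda u,v:np.array([370+(u+.5)/6-.5,150+(v+.5)/6-.5])
s=lambda u,v:np.array([405+(u+.5)/5-.5,235+(v+.5)/5-.5])
np.set_printoptions(precision=4,suppress=True)
# front ring (lens) centre ; base plate corners
print(tri([(T,c(175,280)),(S,s(98,117))]))
for a,b in [((82,298),(103,368)),((222,455),(70,545)),((388,318),(328,590))]: print(tri([(T,c(*a)),(S,s(*b))]))
b=[onz(T,c(*p),.006)[:2] for p in((82,298),(222,455),(388,318))]
b2=[onz(S,s(*p),.006)[:2] for p in((103,368),(70,545),(332,592),(343,415))]
for q in (b,b2):
    for i in range(len(q)-1):
        d=q[i+1]-q[i]; print(np.linalg.norm(d),np.degrees(np.arctan2(d[1],d[0])))
print(b,b2)
E
```

```text
time_s: 2.17
position: [0.5044, -0.156, 0.0954]
ee_rot: [3.139, 0.001, 0.923]
contact_force: [0.6, -0.3, 0.5]
opening: 0.008
t 2.175 p [ 0.5044 -0.156   0.0954] rpy [1.7985e+02 5.0000e-02 5.2900e+01] F [ 0.6 -0.3  0.5] open 0.008
[ 0.0086  0.0001 -0.0009] [ 0.03  0.01 -0.04]
[ 0.0086  0.0001 -0.0009] [ 0.03  0.01 -0.04]
[ 0.0086  0.0001 -0.0009] [ 0.03  0.01 -0.04]
[ 0.0086  0.0002 -0.0009] [ 0.03  0.01 -0.04]
[ 0.0086  0.0002 -0.0009] [ 0.03  0.01 -0.04]
(array([ 0.4897, -0.4435,  0.1485]), [array([ 0.4, -0.6]), array([-0.8,  0.2])])
(array([ 0.5292, -0.4518,  0.009 ]), [array([ 0.3, -0.5]), array([-0.7,  0.2])])
(array([ 0.4537, -0.4661,  0.0035]), [array([ 0. , -0.1]), array([-0.1,  0. ])])
(array([ 0.468 , -0.5453,  0.0086]), [array([ 0.2, -0.4]), array([-0.6,  0.1])])
0.07718879921433511 -169.70890461757128
0.08143016205852091 -79.62252476451434
0.08288261128533322 -169.99295843590886
0.08293342494437445 -76.6448484006479
0.07961597331185645 10.681775209814838
[array([ 0.5292, -0.4515]), array([ 0.4533, -0.4653]), array([ 0.4679, -0.5454])] [array([ 0.5333, -0.4523]), array([ 0.4517, -0.4667]), array([ 0.4708, -0.5474]), array([ 0.5491, -0.5326])]
```

```bash
python3 -m jog '{"linear":[[0.008,0,0],[0.008,0,0],[0.007,0,0],[0.007,0,0],[0.006,0,0]],"delta_rot":[[0,0,0],[0,0,0],[0,0,0],[0,0,0],[0,0,0]],"jaw":[0,0,0,0,0]}'; python3 - <<'E'
from h import *
for n in ("wrist","scene"): cv2.imwrite(f"pics/{n}2.png",snapshot(n)[:,:,::-1])
s=cv2.imread('pics/scene2.png')
cv2.imwrite('pics/s2a.png',cv2.resize(s[185:295,200:330],None,fx=5,fy=5,interpolation=cv2.INTER_CUBIC))
E
```

```text
time_s: 2.8
position: [0.5266, -0.1285, 0.0968]
ee_rot: [3.138, 0.003, 0.92]
contact_force: [-1.7, -1.8, 3.1]
opening: 0.004
```

View pics/wrist2.png

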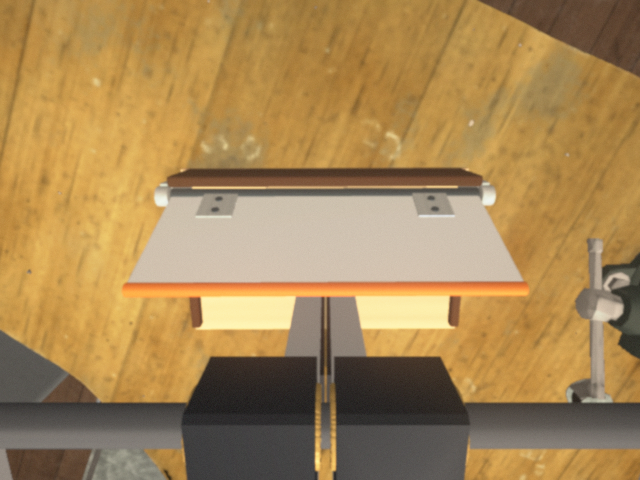

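View pics/s2a.png

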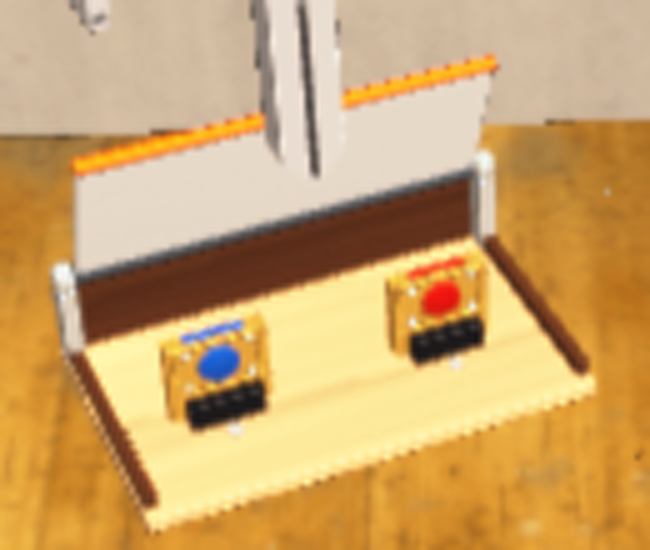

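```bash
cat > shade.py <<'E'
import sys
from h import *
from scipy.optimize import minimize_scalar
H=np.array([.549,-.0978,.046]);X=np.array([np.cos(np.radians(53.1)),np.sin(np.radians(53.1)),0])
def fit(cm,img):
    hsv=cv2.cvtColor(img,cv2.COLOR_RGB2HSV)
    Y=np.cross([0,0,1],X)
    def edge(th,y=0,r=.074): return H+Y*y+r*(-np.cos(th)*X+np.sin(th)*np.array([0,0,1]))
    m=((hsv[...,0]<17)&(hsv[...,0]>7)&(hsv[...,1]>190)&(hsv[...,2]>150)).astype(np.uint8)
    n,l,s,c=cv2.connectedComponentsWithStats(m)
    mm=np.zeros_like(m)
    for i in range(1,n):
        if s[i,4]>12: 
            mm[l==i]=1; print('comp',s[i],np.round(c[i],1))
    pts=np.argwhere(mm)[:,::-1]
    if not len(pts):return
    def cost(th):
        a,b=proj(cm,edge(th,-.07)),proj(cm,edge(th,.07)); d=(b-a)/np.linalg.norm(b-a); nn=np.array([-d[1],d[0]])
        return abs(np.median((pts-a)@nn))
    th=np.linspace(.6,2.3,341);cs=[cost(t) for t in th];i=np.argmin(cs);print('theta',round(th[i],3),'cost',round(cs[i],2), 'ends',proj(cm,edge(th[i],-.082)).round(),proj(cm,edge(th[i],.082)).round())
if __name__=='__main__':
    st=read_state();tag=sys.argv[1]
    for n in sys.argv[2:]:
        cm=cam(n,st);im=snapshot(n);cv2.imwrite(f'pics/{n}{tag}.png',im[:,:,::-1]);print(n);fit(cm,im)
E
python3 - <<'E'
from shade import *
st=read_state()
for n in('wrist','scene'):
    fit(cam(n,st),cv2.imread(f'pics/{n}2.png')[:,:,::-1].copy())
import pickle
fit(cam('wrist',pickle.load(open('st1.pkl','rb'))),cv2.imread('pics/wrist1.png')[:,:,::-1].copy())
E
```

```text
comp [499 283  28   6  94] [515.1 285.3]
comp [123 284  53   6 199] [145.1 286.1]
comp [178 284  10   5  15] [182.2 285.9]
theta 1.265 cost 0.29 ends [534. 284.] [118. 287.]
comp [219 212  15   4  18] [225.6 213.4]
comp [196 225   8   5  18] [199.1 227.1]
comp [148 237   4   5  13] [149.2 239.1]
comp [285 240   8   5  13] [288.9 241.5]
comp [323 240   8   6  31] [325.8 242.6]
comp [143 247   7   8  29] [145.6 249.8]
comp [386 249  11  13  60] [390.4 253.2]
comp [132 273   7  17  39] [135.3 281.6]
comp [430 272  13  10  40] [436.  275.8]
comp [419 274  18  17 122] [426.8 281.9]
comp [440 274   9   4  16] [444.4 275.6]
comp [438 277  27  25 241] [453.8 285.8]
comp [145 278   5  12  25] [147.2 282.8]
comp [471 294   9  11  42] [474.7 300. ]
comp [330 325  15   3  17] [337.2 325.5]
comp [202 329   6   3  14] [204.6 329.9]
comp [327 331  29   7  29] [341.  333.7]
comp [323 340  28   8  31] [336.7 344.2]
comp [257 343   6   6  14] [259.3 344.9]
comp [246 345   9  11  40] [249.6 350.5]
comp [264 345   5   8  13] [266.2 348.2]
comp [320 346  23   8  25] [330.9 350.4]
comp [254 366   5   7  20] [256.4 368.5]
theta 0.6 cost 99.72 ends [307. 217.] [222. 241.]
```

```bash
cat > th.py <<'E'
# python3 th.py NAME STATEPKL u v [u v..]: shade angle from bar-centre pixel(s)
from h import *
H=np.array([.549,-.0978,.046]);X=np.array([.6004,.7997,0]);Y=np.array([-.7997,.6004,0])
def theta(cm,uv,r=.074):
    th=np.linspace(.6,2.3,1701); best=[]
    o,d=ray(cm,uv); 
    for t in th:
        e=H+r*(-np.cos(t)*X+np.sin(t)*np.array([0,0,1]))-o
        n=np.cross(Y,d); best.append(abs(e@n)/np.linalg.norm(n))
    best=np.array(best); i=np.argmin(best); return round(th[i],3),round(best[i]*1e3,2)
E
python3 - <<'E'
from th import *
import pickle
st=read_state()
print(theta(cam('wrist',st),(326,288.5)))
print(theta(cam('wrist',pickle.load(open('st1.pkl','rb'))),(331,163.5)))
S=cam('scene');s=lambda u,v:np.array([200+(u+.5)/5-.5,185+(v+.5)/5-.5])
print(theta(S,s(78,165)),theta(S,s(490,64)))
E
```

```text
(np.float64(1.245), np.float64(0.01))
(np.float64(1.144), np.float64(0.03))
(np.float64(1.207), np.float64(0.0)) (np.float64(1.176), np.float64(0.0))
```

```bash
python3 -m jog '{"linear":[[0.005,0,-0.001],[0.005,0,-0.001],[0.005,0,-0.001],[0.004,0,-0.001],[0.003,0,-0.001]],"delta_rot":[[0,0,0],[0,0,0],[0,0,0],[0,0,0],[0,0,0]],"jaw":[0,0,0,0,0]}'; python3 - <<'E'
from th import *
import pickle
st=read_state();pickle.dump(st,open('st3.pkl','wb'))
print('xf',(st['position']-H)@X,(st['position']-H)@Y)
for n in ("wrist","scene"): cv2.imwrite(f"pics/{n}3.png",snapshot(n)[:,:,::-1])
s=cv2.imread('pics/scene3.png')
cv2.imwrite('pics/s3a.png',cv2.resize(s[185:295,200:330],None,fx=5,fy=5,interpolation=cv2.INTER_CUBIC))
E
```

```text
time_s: 3.52
position: [0.5406, -0.1096, 0.1015]
ee_rot: [3.139, 0.002, 0.92]
contact_force: [-0.7, -1.4, -1.0]
opening: 0.003
xf -0.014510695545833164 -0.0003346054553607933
```

View pics/wrist3.png

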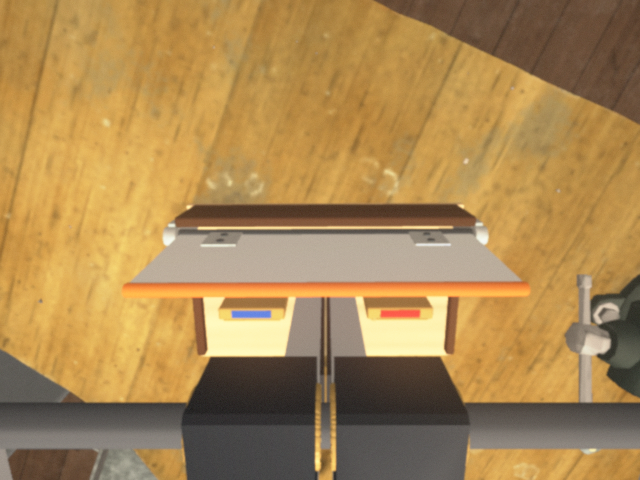

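View pics/s3a.png

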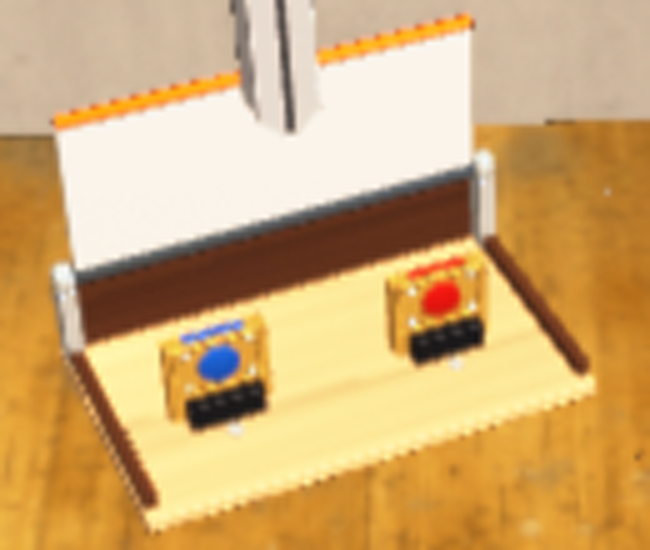

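```bash
python3 - <<'E'
from th import *
import pickle
print(theta(cam('wrist',pickle.load(open('st3.pkl','rb'))),(326,289)))
S=cam('scene');s=lambda u,v:np.array([200+(u+.5)/5-.5,185+(v+.5)/5-.5])
print(theta(S,s(55,121)),theta(S,s(472,22)))
print(read_state()['contact_force'])
E
```

```text
(np.float64(1.551), np.float64(0.02))
(np.float64(1.529), np.float64(0.0)) (np.float64(1.485), np.float64(0.01))
[ 0.09394145  0.04042377 -0.45992315]
```

```bash
python3 -m jog '{"linear":[[0.002,0,0],[0.0015,0,0],[0.000,0,0],[-0.02,0,0],[-0.03,0,-0.01]],"delta_rot":[[0,0,0],[0,0,0],[0,0,0],[0,0,0],[0,0,0]],"jaw":[0,0,0,0,0]}'; python3 plan.py 0.4836 -0.1103 0.11 53.1 5;  python3 - <<'E'
from th import *
import pickle
st=read_state();pickle.dump(st,open('st4.pkl','wb'))
for n in ("wrist","scene","top"): cv2.imwrite(f"pics/{n}4.png",snapshot(n)[:,:,::-1])
s=cv2.imread('pics/scene4.png')
cv2.imwrite('pics/s4a.png',cv2.resize(s[185:295,200:330],None,fx=5,fy=5,interpolation=cv2.INTER_CUBIC))
E
```

```text
time_s: 4.25
position: [0.5115, -0.1462, 0.111]
ee_rot: [3.14, 0.001, 0.923]
contact_force: [0.3, -0.4, 0.2]
opening: 0.007
t 4.25 p [ 0.5115 -0.1462  0.111 ] rpy [1.7993e+02 8.0000e-02 5.2890e+01] F [ 0.3 -0.4  0.2] open 0.007
[ 0.0024 -0.0088  0.0002] [ 0.01  0.02 -0.04]
[ 0.0024 -0.0088  0.0002] [ 0.01  0.02 -0.04]
[ 0.0024 -0.0088  0.0002] [ 0.01  0.02 -0.04]
[ 0.0024 -0.0088  0.0002] [ 0.01  0.02 -0.04]
[ 0.0024 -0.0088  0.0002] [ 0.01  0.02 -0.04]
```

View pics/wrist4.png

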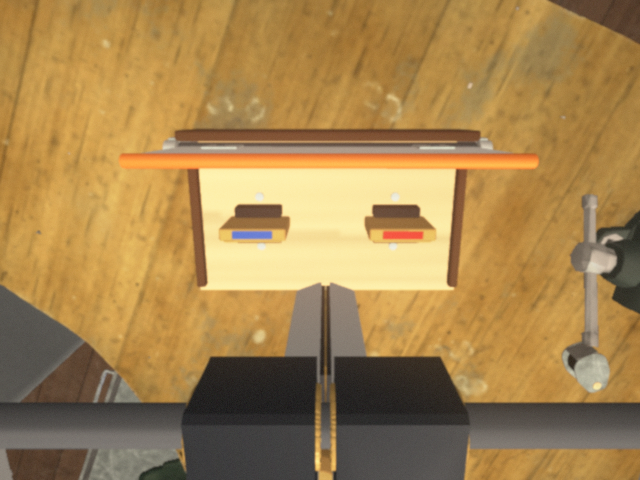

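View pics/s4a.png

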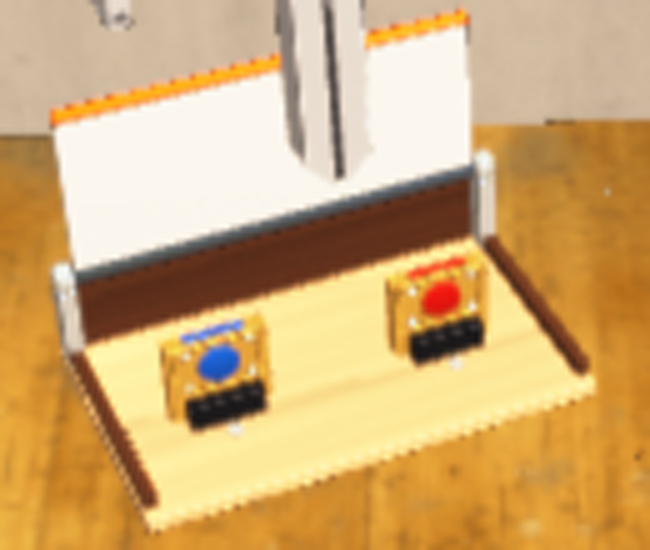

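```bash
python3 - <<'E'
from th import *
import pickle
W=cam('wrist',pickle.load(open('st4.pkl','rb')))
print('th',theta(W,(326,161)))
S=cam('scene');T=cam('top');s=lambda u,v:np.array([200+(u+.5)/5-.5,185+(v+.5)/5-.5])
print(theta(S,s(52,118)),theta(S,s(468,19)))
im=cv2.imread('pics/wrist4.png');hsv=cv2.cvtColor(im,cv2.COLOR_BGR2HSV)
for nm,m in (('blue',(hsv[...,0]>105)&(hsv[...,0]<128)&(hsv[...,1]>110)),('red',((hsv[...,0]<6)|(hsv[...,0]>174))&(hsv[...,1]>190))):
    n,l,st,c=cv2.connectedComponentsWithStats(m.astype(np.uint8)); i=1+np.argmax(st[1:,4]); uv=c[i]; print(nm,st[i],uv,onz(W,uv,.042))
for nm,uv,z in (('hB',(170,145),.046),('hR',(486,145),.046),('fB',(200,289.5),.006),('fR',(454,290),.006)): print(nm,onz(W,uv,z))
E
```

```text
th (np.float64(1.588), np.float64(0.01))
(np.float64(1.559), np.float64(0.0)) (np.float64(1.517), np.float64(0.0))
blue [233 233  38   5 188] [251.5       234.9787234] [ 0.48295785 -0.11000455  0.042     ]Traceback (most recent call last):
  File "<stdin>", line 9, in <module>
    return _wrapfunc(a, 'argmax', axis=axis, out=out, **kwds)
    return bound(*args, **kwds)
ValueError: attempt to get argmax of an empty sequence
```

```bash
python3 -m jog '{"linear":[[0.0024,-0.009,0],[0.0024,-0.009,0],[0.0024,-0.009,0],[0.0024,-0.009,0],[0.0024,-0.009,0]],"delta_rot":[[0,0,0],[0,0,0],[0,0,0],[0,0,0],[0,0,-0.2]],"jaw":[0.64,0.64,0.64,0.64,0.64]}'; python3 plan.py 0.4832 -0.1102 0.06 53.1 5
```

```text
time_s: 5.03
position: [0.4818, -0.1064, 0.1111]
ee_rot: [3.139, -0.0, 0.924]
contact_force: [-0.2, 0.6, 0.4]
opening: 0.498
t 5.025 p [ 0.4818 -0.1064  0.1111] rpy [ 1.7987e+02 -2.0000e-02  5.2940e+01] F [-0.2  0.6  0.4] open 0.498
[-0.0004  0.0006  0.0102] [ 0.03 -0.   -0.03]
[-0.0004  0.0007  0.0102] [ 0.03 -0.   -0.03]
[-0.0004  0.0007  0.0102] [ 0.03 -0.   -0.03]
[-0.0004  0.0007  0.0102] [ 0.03 -0.   -0.03]
[-0.0004  0.0007  0.0102] [ 0.03 -0.   -0.03]
```

```bash
python3 -m jog '{"linear":[[-0.0005,0.001,0.01],[-0.0005,0.001,0.01],[-0.0005,0.0005,0.01],[-0.0005,0.0005,0.01],[0,0,0.01]],"delta_rot":[[0,0,0],[0,0,0],[0,0,0],[0,0,0],[0,0,-0.1]],"jaw":[0.64,0.64,0.64,0.64,0.64]}'; python3 plan.py 0.4832 -0.1102 0.013 53.1 5;  python3 - <<'E'
from th import *
for n in ("wrist","scene"): cv2.imwrite(f"pics/{n}5.png",snapshot(n)[:,:,::-1])
s=cv2.imread('pics/scene5.png')
cv2.imwrite('pics/s5a.png',cv2.resize(s[165:295,200:330],None,fx=4,fy=4,interpolation=cv2.INTER_CUBIC))
E
```

```text
time_s: 5.65
position: [0.4833, -0.11, 0.0578]
ee_rot: [3.139, -0.0, 0.926]
contact_force: [0.2, 0.4, 0.9]
opening: 0.644
t 5.65 p [ 0.4833 -0.11    0.0578] rpy [ 1.7983e+02 -2.0000e-02  5.3070e+01] F [0.2 0.4 0.9] open 0.644
[-0.    -0.     0.009] [ 0.03 -0.   -0.01]
[-0.    -0.     0.009] [ 0.03 -0.   -0.01]
[-0.    -0.     0.009] [ 0.03 -0.   -0.01]
[-0.    -0.     0.009] [ 0.03 -0.   -0.01]
[-0.    -0.     0.009] [ 0.03 -0.   -0.01]
```

View pics/wrist5.png

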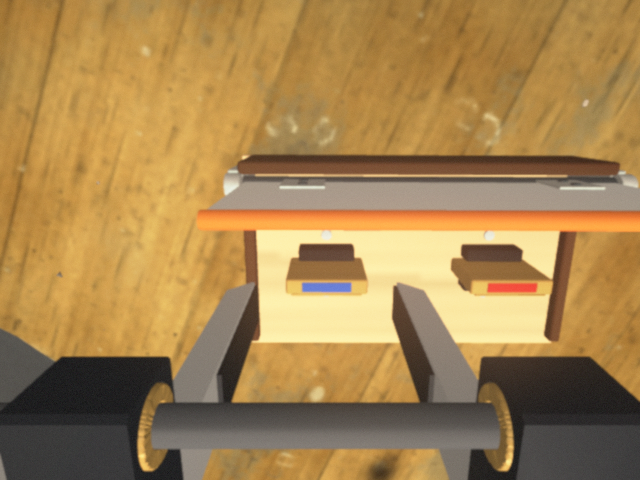

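View pics/s5a.png

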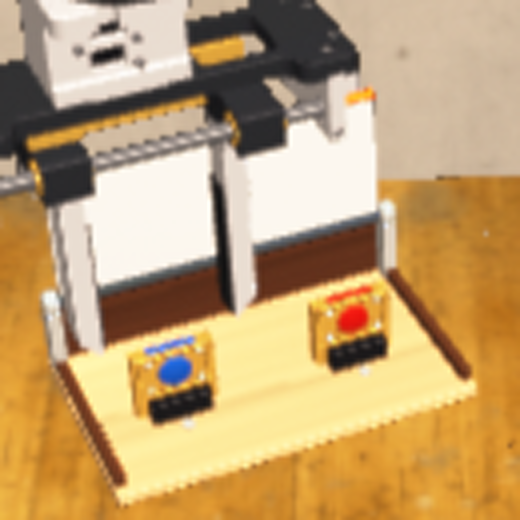

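```bash
python3 - <<'E'
from th import *
st=read_state();W=cam('wrist',st)
print('th',theta(W,(326,220)),'blue',onz(W,(326.5,287),.042),'sides',onz(W,(286.5,287),.042),onz(W,(366.5,287),.042), st['position'])
E
```

```text
th (np.float64(1.598), np.float64(0.02)) blue [ 0.48211476 -0.10902064  0.042     ] sides [ 0.46671128 -0.09746028  0.042     ] [ 0.49751858 -0.12058126  0.042     ] [ 0.48210478 -0.10945646  0.05699898]
```

```bash
python3 -m jog '{"linear":[[0,0,0.012],[0,0,0.012],[0,0,0.010],[0,0,0.007],[0,0,0.003]],"delta_rot":[[0,0,0],[0,0,0],[0,0,0],[0,0,0],[0,0,0]],"jaw":[0.64,0.64,0.64,0.64,0.64]}'; python3 plan.py 0.4830 -0.110 0.013 53.1 5
```

```text
time_s: 6.38
position: [0.4826, -0.1097, 0.0102]
ee_rot: [3.141, 0.0, 0.926]
contact_force: [0.8, 0.4, 0.1]
opening: 0.643
t 6.375 p [ 0.4826 -0.1097  0.0102] rpy [1.7994e+02 1.0000e-02 5.3070e+01] F [0.8 0.4 0.1] open 0.643
[-0.      0.0001 -0.0006] [ 0.01  0.   -0.01]
[-0.      0.0001 -0.0006] [ 0.01  0.   -0.01]
[-0.      0.0001 -0.0006] [ 0.01  0.   -0.01]
[-0.      0.0001 -0.0006] [ 0.01  0.   -0.01]
[-0.      0.0001 -0.0006] [ 0.01  0.   -0.01]
```

```bash
python3 -m jog '{"linear":[[0,0,-0.003],[0,0,0],[0,0,0],[0,0,0],[0,0,0]],"delta_rot":[[0,0,0],[0,0,0],[0,0,0],[0,0,0],[0,0,0]],"jaw":[0.3,0.3,0.3,0.3,0.3]}' 10; python3 plan.py 0.4830 -0.110 0.013 53.1 1;python3 - <<'E'
from th import *
print(read_state()['wrist_torque'])
for n in ("wrist","scene"): cv2.imwrite(f"pics/{n}6.png",snapshot(n)[:,:,::-1])
s=cv2.imread('pics/scene6.png')
cv2.imwrite('pics/s6a.png',cv2.resize(s[165:295,200:330],None,fx=4,fy=4,interpolation=cv2.INTER_CUBIC))
E
```

```text
time_s: 7.0
position: [0.4834, -0.1099, 0.0142]
ee_rot: [3.139, -0.0, 0.926]
contact_force: [-0.3, 0.2, -0.3]
opening: 0.424
t 7.0 p [ 0.4834 -0.1099  0.0142] rpy [ 1.7984e+02 -2.0000e-02  5.3080e+01] F [-0.3  0.2 -0.3] open 0.424
[-0.0003 -0.0003  0.0012] [ 0.16 -0.02 -0.02]
[-0.04240564 -0.01041136 -0.02295549]
```

View pics/wrist6.png

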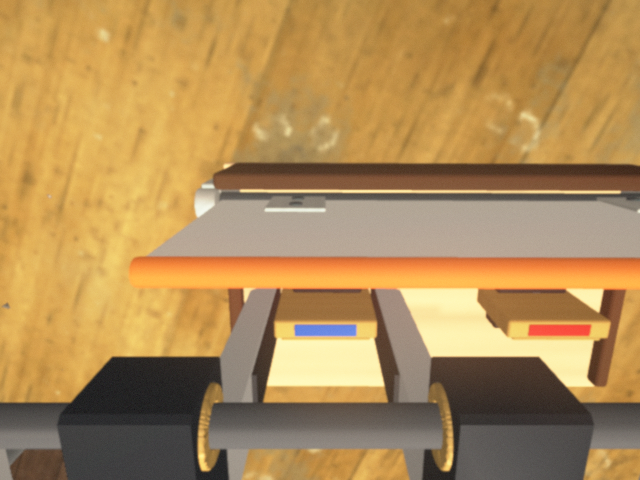

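View pics/s6a.png

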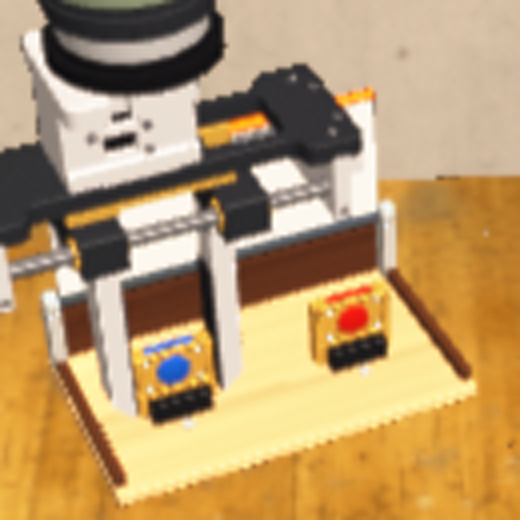

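```bash
python3 -m jog '{"linear":[[0,0,0],[0,0,0],[0,0,-0.004],[0,0,-0.008],[0,0,-0.010]],"delta_rot":[[0,0,0],[0,0,0],[0,0,0],[0,0,0],[0,0,0]],"jaw":[0.3,0.3,0.3,0.3,0.3]}' 30; python3 plan.py 0.4830 -0.110 0.16 53.1 5
```

```text
time_s: 7.72
position: [0.4825, -0.1096, 0.0367]
ee_rot: [3.141, 0.0, 0.926]
contact_force: [0.3, -0.8, -1.0]
opening: 0.426
t 7.725 p [ 0.4825 -0.1096  0.0367] rpy [1.7996e+02 1.0000e-02 5.3070e+01] F [ 0.3 -0.8 -1. ] open 0.426
[-0.      0.0001 -0.0247] [ 0.01  0.   -0.01]
[-0.      0.0001 -0.0247] [ 0.01  0.   -0.01]
[-0.      0.0001 -0.0247] [ 0.01  0.   -0.01]
[-0.      0.0001 -0.0247] [ 0.01  0.   -0.01]
[-0.      0.0001 -0.0247] [ 0.01  0.   -0.01]
```

```bash
python3 -m jog '{"linear":[[0,0,-0.02],[0,0,-0.025],[0,0,-0.025],[-0.01,0,-0.025],[-0.02,0,-0.015]],"delta_rot":[[0,0,0],[0,0,0],[0,0,0],[0,0,0],[0,0,0]],"jaw":[0.3,0.3,0.3,0.3,0.3]}'; python3 plan.py 0.4830 -0.110 0.16 53.1 1;python3 - <<'E'
from th import *
import pickle
st=read_state();pickle.dump(st,open('st7.pkl','wb'))
for n in ("wrist","scene"): cv2.imwrite(f"pics/{n}7.png",snapshot(n)[:,:,::-1])
s=cv2.imread('pics/scene7.png')
cv2.imwrite('pics/s7a.png',cv2.resize(s[115:295,180:360],None,fx=3.3,fy=3.3,interpolation=cv2.INTER_CUBIC))
E
```

```text
time_s: 8.35
position: [0.4649, -0.1334, 0.1538]
ee_rot: [3.138, -0.001, 0.929]
contact_force: [-0.1, -0.3, -0.4]
opening: 0.424
t 8.35 p [ 0.4649 -0.1334  0.1538] rpy [ 1.7977e+02 -4.0000e-02  5.3210e+01] F [-0.1 -0.3 -0.4] open 0.424
[ 0.0295  0.0005 -0.0062] [ 0.23 -0.04  0.11]
```

View pics/wrist7.png

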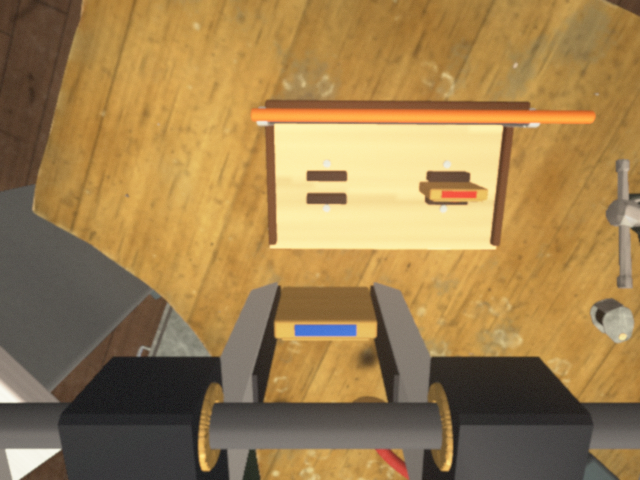

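View pics/s7a.png

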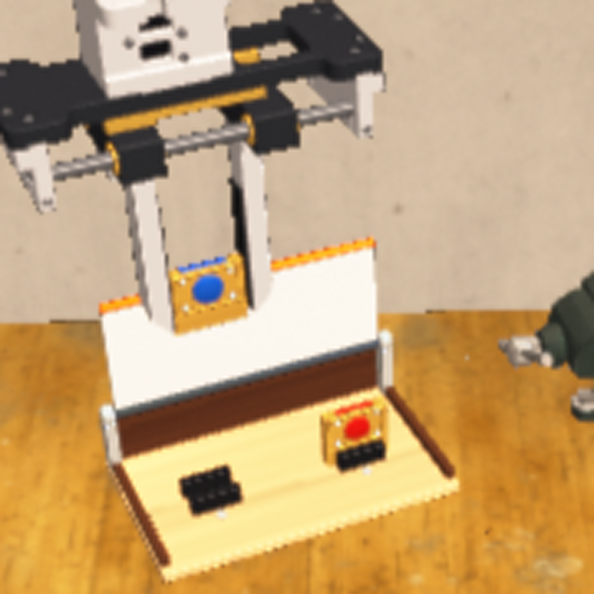

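The plate came out of its holder cleanly: in the wrist view its blue inlay sits at (326,330), unchanged in the hand. The shade is upright and the red plate hasn't moved. I'll take a closer look at the inspection camera before placing the plate.

```bash
python3 plan.py 0.40 -0.315 0.22 -40 10
```

```text
t 8.45 p [ 0.4652 -0.1348  0.1543] rpy [ 1.7963e+02 -3.0000e-02  5.3040e+01] F [-0.2  0.6 -0.1] open 0.424
[-0.0183  0.0057 -0.0065] [ 0.03 -0.03  9.3 ]
[-0.0172  0.0086 -0.0065] [ 0.03 -0.03  9.3 ]
[-0.0156  0.0112 -0.0065] [ 0.03 -0.03  9.3 ]
[-0.0135  0.0136 -0.0065] [ 0.03 -0.03  9.3 ]
[-0.0112  0.0156 -0.0065] [ 0.03 -0.03  9.3 ]
[-0.0085  0.0172 -0.0065] [ 0.03 -0.03  9.3 ]
[-0.0056  0.0183 -0.0065] [ 0.03 -0.03  9.3 ]
[-0.0026  0.019  -0.0065] [ 0.03 -0.03  9.3 ]
[ 0.0005  0.0192 -0.0065] [ 0.03 -0.03  9.3 ]
[ 0.0036  0.0188 -0.0066] [ 0.03 -0.03  9.3 ]
```

```bash
python3 -m jog '{"linear":[[-0.018,0.006,-0.007],[-0.017,0.009,-0.007],[-0.016,0.011,-0.007],[-0.014,0.014,-0.007],[-0.011,0.016,-0.007]],"delta_rot":[[0,0,9.3],[0,0,9.3],[0,0,9.3],[0,0,9.3],[0,0,9.3]],"jaw":[0.3,0.3,0.3,0.3,0.3]}'; python3 -m jog '{"linear":[[-0.008,0.017,-0.007],[-0.006,0.018,-0.007],[-0.003,0.019,-0.007],[0,0.019,-0.007],[0.004,0.019,0]],"delta_rot":[[0,0,9.3],[0,0,9.3],[0,0,9.3],[0,0,9.3],[0,0,9.3]],"jaw":[0.3,0.3,0.3,0.3,0.3]}'; python3 -m jog '{"linear":[[0,0,0],[0,0,0],[0,0,0],[0,0,0],[0,0,0]],"delta_rot":[[0,0,0],[0,0,0],[0,0,0],[0,0,0],[0,0,0]],"jaw":[0.3,0.3,0.3,0.3,0.3]}'
python3 - <<'E'
from h import *
import pickle
st=read_state();pickle.dump(st,open('st8.pkl','wb'))
print(np.degrees(st['ee_rot']))
for n in ("wrist",): cv2.imwrite(f"pics/{n}8.png",snapshot(n)[:,:,::-1])
E
```

```text
time_s: 9.07
position: [0.4309, -0.2239, 0.1882]
ee_rot: [-3.141, -0.004, 0.09]
contact_force: [0.2, -0.2, -0.3]
opening: 0.425
time_s: 9.7
position: [0.3942, -0.3118, 0.2145]
ee_rot: [-3.136, 0.002, -0.749]
contact_force: [0.8, 0.2, -0.5]
opening: 0.419
time_s: 10.32
position: [0.3947, -0.3091, 0.213]
ee_rot: [-3.134, 0.005, -0.742]
contact_force: [0.1, 0.4, -0.2]
opening: 0.424
[-179.5446942     0.28355445  -42.52687598]
```

View pics/wrist8.png

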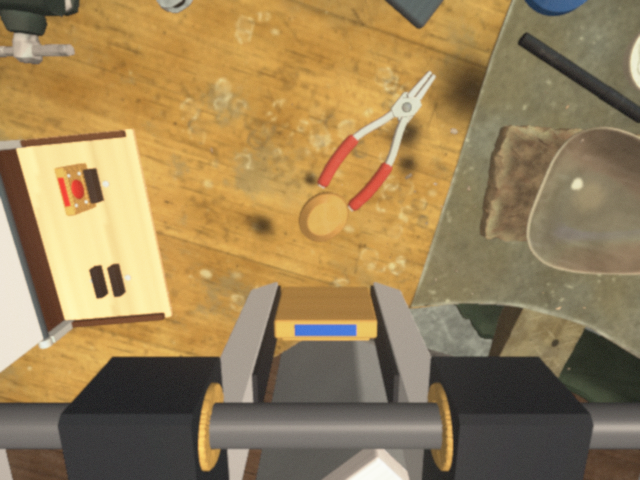

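```bash
python3 -m jog '{"linear":[[0.02,0.005,-0.005],[0.02,0.005,-0.005],[0.02,0.005,-0.005],[0.02,0.005,0],[0,0,0]],"delta_rot":[[0,0,0],[0,0,0],[0,0,0],[0,0,0],[0,0,0]],"jaw":[0.3,0.3,0.3,0.3,0.3]}'; python3 -m jog '{"linear":[[0,0,0],[0,0,0],[0,0,0],[0,0,0],[0,0,0]],"delta_rot":[[0,0,0],[0,0,0],[0,0,0],[0,0,0],[0,0,0]],"jaw":[0.3,0.3,0.3,0.3,0.3]}'
python3 - <<'E'
from h import *
import pickle
st=read_state();pickle.dump(st,open('st9.pkl','wb'))
print(np.degrees(st['ee_rot']))
for n in ("wrist",): cv2.imwrite(f"pics/{n}9.png",snapshot(n)[:,:,::-1])
E
```

```text
time_s: 11.0
position: [0.4415, -0.3789, 0.2278]
ee_rot: [-3.133, 0.005, -0.74]
contact_force: [-0.6, 0.8, 0.4]
opening: 0.427
time_s: 11.62
position: [0.4404, -0.3766, 0.2277]
ee_rot: [-3.133, 0.007, -0.739]
contact_force: [-0.2, 0.2, 0.1]
opening: 0.422
[-179.50521462    0.41192143  -42.35573338]
```

View pics/wrist9.png

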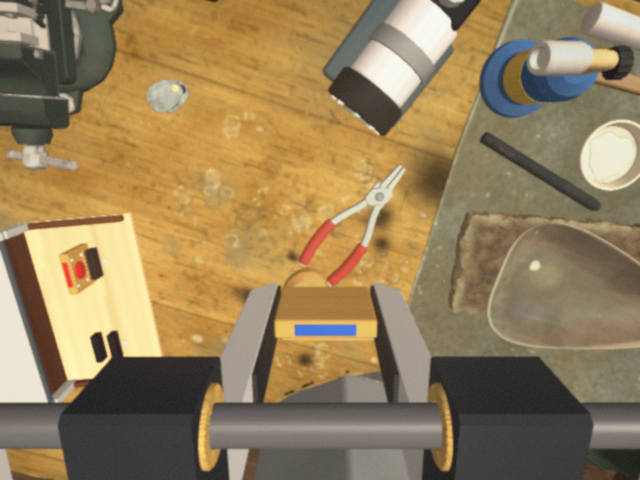

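```bash
python3 - <<'E'
import cv2
w=cv2.imread('pics/wrist9.png')
cv2.imwrite('pics/w9a.png',cv2.resize(w[0:145,320:480],None,fx=4.1,fy=4.1,interpolation=cv2.INTER_CUBIC))
E
```

```text
(no output)
```

View pics/w9a.png

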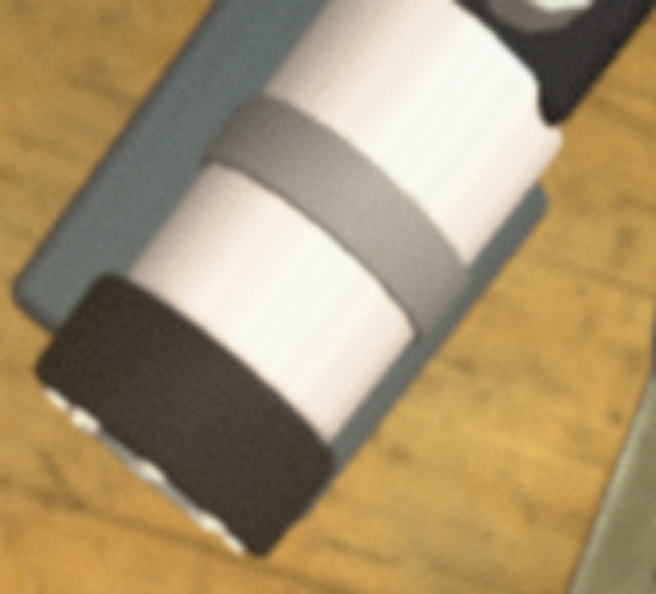

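```bash
python3 - <<'E'
from h import *
import pickle
np.set_printoptions(precision=4,suppress=True)
st=pickle.load(open('st9.pkl','rb'))
for off in (0,):
    W=cam('wrist',st);o=W[2]
    f=lambda u,v:np.array([320+(u+.5)/4.1-.5,(v+.5)/4.1-.5])
    def plane(ps):
        D=np.array([ray(W,f(*p))[1] for p in ps]);n=np.linalg.svd(D)[2][-1]; return n
    for nm,L,Rr in (('white',[(132,272),(208,165),(265,90),(335,0)],[(335,437),(415,335),(465,265),(560,150)]),('black',[(108,277),(75,320),(40,366)],[(332,465),(300,508),(266,552)])):
        n1,n2=plane(L),plane(Rr)
        if n1@ray(W,f(*Rr[0]))[1]<0:n1=-n1
        if n2@ray(W,f(*L[0]))[1]<0:n2=-n2
        a=np.cross(n1,n2);a/=np.linalg.norm(a)
        if a[1]>0:a=-a
        b=n1-n2;b/=np.linalg.norm(b)
        # axis point: where bisector plane at z=.15
        print(nm,'axis dir',a,'yaw',np.degrees(np.arctan2(a[1],a[0])))
        m=np.cross(b,a) # direction in bisector plane perp. to axis
        m/=np.linalg.norm(m); 
        if m[2]>0:m=-m
        s=(.15-o[2])/m[2]; P=o+s*m; print(' axis pt z=.15',P,'radius',abs(n1@(P-o)),abs(n2@(P-o)))
        if nm=='black':
            # tangent points of front: at foot of radius onto planes
            for n,p in((n1,(38,370)),(n2,(262,555))):
                dist=n@(P-o); Q=P-n*dist
                # front corner ray: intersect with tangent line (Q,a) -> closest
                d=ray(W,f(*p))[1]; A=np.stack([d,-a],1); t=np.linalg.lstsq(A,Q-o,rcond=None)[0]
                print('  front on axis',P+a*t[1])
print(o)
# plate pose in tool from the wrist picture
for (u,v) in ((326,330.5),): 
    K=W[0]; 
    for nm in('st9',):
        q=onz(W,(u,v),st['position'][2]+.028); Rt=R.from_euler('xyz',st['ee_rot']); print('inlay rel tool',Rt.inv().apply(q-st['position']))
E
```

```text
white axis dir [ 0.168  -0.983  -0.0745] yaw -80.2999758701755
 axis pt z=.15 [ 0.4829 -0.4148  0.15  ] radius 0.017956318864408228 0.017956318864408283
black axis dir [ 0.1568 -0.9568 -0.2447] yaw -80.6942419371618
 axis pt z=.15 [ 0.4749 -0.3699  0.15  ] radius 0.021593426069588043 0.021593426069588015
  front on axis [ 0.4873 -0.4454  0.1307]
  front on axis [ 0.4872 -0.4452  0.1308]
[ 0.4974 -0.4317  0.4058]
inlay rel tool [-0.0003  0.0014 -0.028 ]
```

```bash
python3 - <<'E'
from h import *
import pickle
np.set_printoptions(precision=4,suppress=True)
c=calibration('wrist');M=c['mount'];K=cam('top')[0]
for uv in ((275,288),(374,288),(275,340),(377,340),(295,330.5),(357,330.5),(326,330.5)):
    d=M[:3,:3]@np.array([(uv[0]-c['cx'])/c['fx'],(uv[1]-c['cy'])/c['fy'],1]);o=M[:3,3]
    print(uv,o+d*(-.028-o[2])/d[2])
E
python3 plan.py 0.4765 -0.3745 0.20 99.9 14; python3 -c "
from cell import *;print(read_state()['joint_positions'])"
```

```text
(275, 288) [ 0.0173 -0.0178 -0.028 ]
(374, 288) [ 0.0173  0.0193 -0.028 ]
(275, 340) [-0.0044 -0.0184 -0.028 ]
(377, 340) [-0.0044  0.0212 -0.028 ]
(295, 330.5) [-0.0003 -0.0106 -0.028 ]
(357, 330.5) [-0.0003  0.0133 -0.028 ]
(326, 330.5) [-0.0003  0.0014 -0.028 ]
t 11.675 p [ 0.4404 -0.3765  0.2277] rpy [-179.5     0.41  -42.36] F [ 0.   0.5 -0.8] open 0.422
[ 0.0018 -0.0018  0.002 ] [ -0.05  -0.03 -10.16]
[ 0.0021 -0.0015  0.002 ] [ -0.05  -0.03 -10.16]
[ 0.0023 -0.0011  0.002 ] [ -0.05  -0.03 -10.16]
[ 0.0025 -0.0007  0.002 ] [ -0.05  -0.03 -10.16]
[ 0.0026 -0.0002  0.002 ] [ -0.05  -0.03 -10.16]
[0.0026 0.0003 0.002 ] [ -0.05  -0.03 -10.16]
[0.0025 0.0007 0.002 ] [ -0.05  -0.03 -10.16]
[0.0023 0.0011 0.002 ] [ -0.05  -0.03 -10.16]
[0.0021 0.0015 0.002 ] [ -0.05  -0.03 -10.16]
[0.0018 0.0019 0.002 ] [ -0.05  -0.03 -10.16]
[0.0014 0.0022 0.002 ] [ -0.05  -0.03 -10.16]
[0.001  0.0024 0.002 ] [ -0.05  -0.03 -10.16]
[0.0006 0.0025 0.002 ] [ -0.05  -0.03 -10.16]
[0.0002 0.0026 0.002 ] [ -0.05  -0.03 -10.16]
[-0.86136719  0.20445932  1.49765825  0.00779952  1.4476656   1.44773439]
```

```bash
python3 - <<'E'
from cell import *
for i in range(2):
    c=calibration('wrist');print(c['cx'],c['cy'],c['fx'],c['mount'][:3,3], c['mount'][1])
c=calibration('top');print(c['cx'],c['cy'],c['tvec'])
E
```

```text
325.1068565375842 240.8502251289695 431.2544292164533 [ 0.07803912  0.00075775 -0.17874165] [9.99998748e-01 3.46081544e-04 1.54407015e-03 7.57751648e-04]
325.1068565375842 240.8502251289695 431.2544292164533 [ 0.07803912  0.00075775 -0.17874165] [9.99998748e-01 3.46081544e-04 1.54407015e-03 7.57751648e-04]
319.5749154581967 241.37261547230767 [0.00414095 0.57317122 0.98659192]
```

```bash
python3 -m jog '{"linear":[[0.002,-0.002,0],[0.002,-0.0015,0],[0.002,-0.001,0],[0.0025,-0.0005,0],[0.0025,0,0]],"delta_rot":[[0,0,-10.2],[0,0,-10.2],[0,0,-10.2],[0,0,-10.2],[0,0,-10.2]],"jaw":[0.3,0.3,0.3,0.3,0.3]}'; python3 -m jog '{"linear":[[0.0025,0,0],[0.0025,0.0005,0],[0.0025,0.001,0],[0.002,0.0015,0],[0.002,0.002,0]],"delta_rot":[[0,0,-10.2],[0,0,-10.2],[0,0,-10.2],[0,0,-10.2],[0,0,-10.2]],"jaw":[0.3,0.3,0.3,0.3,0.3]}' ; python3 plan.py 0.4765 -0.3745 0.20 99.9 5
```

```text
time_s: 12.3
position: [0.4532, -0.376, 0.2279]
ee_rot: [-3.131, -0.003, 0.18]
contact_force: [-0.2, 0.5, -1.1]
opening: 0.424
time_s: 12.92
position: [0.4666, -0.3742, 0.2279]
ee_rot: [-3.137, -0.01, 1.1]
contact_force: [-0.1, -0.6, -0.8]
opening: 0.427
t 12.925 p [ 0.4666 -0.3742  0.2279] rpy [-179.75   -0.58   63.02] F [-0.1 -0.6 -0.8] open 0.427
[0.0008 0.0018 0.0056] [-0.01 -0.13 -7.37]
[0.0006 0.0019 0.0056] [-0.01 -0.13 -7.37]
[0.0003 0.002  0.0056] [-0.01 -0.13 -7.37]
[0.0001 0.002  0.0056] [-0.01 -0.13 -7.37]
[-0.0002  0.002   0.0056] [-0.01 -0.13 -7.37]
```

```bash
python3 -m jog '{"linear":[[0.001,0.002,0.005],[0.0005,0.002,0.005],[0.0005,0.002,0.006],[0,0.002,0.006],[0,0.002,0.006]],"delta_rot":[[0,-0.1,-7.4],[0,-0.1,-7.4],[0,-0.1,-7.4],[0,-0.1,-7.4],[0,-0.1,-7.3]],"jaw":[0.3,0.3,0.3,0.3,0.3]}'; python3 plan.py 0.4765 -0.3745 0.14 99.9 5
```

```text
time_s: 13.55
position: [0.4778, -0.3746, 0.1999]
ee_rot: [3.141, -0.001, 1.766]
contact_force: [-0.3, 0.9, -0.6]
opening: 0.423
t 13.55 p [ 0.4778 -0.3746  0.1999] rpy [ 1.7995e+02 -4.0000e-02  1.0121e+02] F [-0.3  0.9 -0.6] open 0.423
[ 0.0001 -0.0003  0.012 ] [ 0.01 -0.01  0.26]
[ 0.0001 -0.0003  0.012 ] [ 0.01 -0.01  0.26]
[ 0.0001 -0.0003  0.012 ] [ 0.01 -0.01  0.26]
[ 0.0001 -0.0003  0.012 ] [ 0.01 -0.01  0.26]
[ 0.0001 -0.0002  0.012 ] [ 0.01 -0.01  0.26]
```

```bash
python3 -m jog '{"linear":[[0,0,0.014],[0,0,0.014],[0,-0.0005,0.014],[0,-0.0005,0.010],[0,0,0.007]],"delta_rot":[[0,0,0.3],[0,0,0.3],[0,0,0.3],[0,0,0.2],[0,0,0]],"jaw":[0.3,0.3,0.3,0.3,0.3]}';python3 -m jog '{"linear":[[0,0,0],[0,0,0],[0,0,0],[0,0,0],[0,0,0]],"delta_rot":[[0,0,0],[0,0,0],[0,0,0],[0,0,0],[0,0,0]],"jaw":[0.3,0.3,0.3,0.3,0.3]}'; python3 plan.py 0.4765 -0.3745 0.14 99.9 1
python3 - <<'E'
from h import *
for n in ("wrist","scene","top"): cv2.imwrite(f"pics/{n}10.png",snapshot(n)[:,:,::-1])
E
```

```text
time_s: 14.18
position: [0.4762, -0.3743, 0.1361]
ee_rot: [-3.141, -0.002, 1.74]
contact_force: [-0.1, -0.2, 0.4]
opening: 0.426
time_s: 14.8
position: [0.4768, -0.375, 0.1371]
ee_rot: [3.14, -0.0, 1.74]
contact_force: [0.1, 0.2, -0.4]
opening: 0.424
t 14.8 p [ 0.4768 -0.375   0.1371] rpy [ 1.7993e+02 -2.0000e-02  9.9710e+01] F [ 0.1  0.2 -0.4] open 0.424
[ 0.0005 -0.0002 -0.0029] [ 0.07 -0.02 -0.19]
```

View pics/scene10.png

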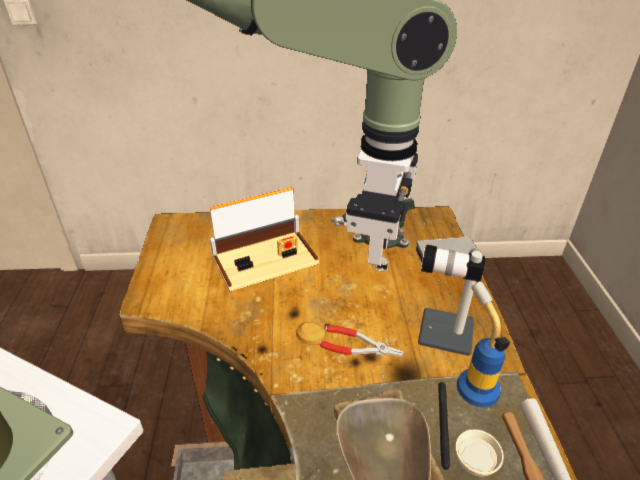

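View pics/top10.png

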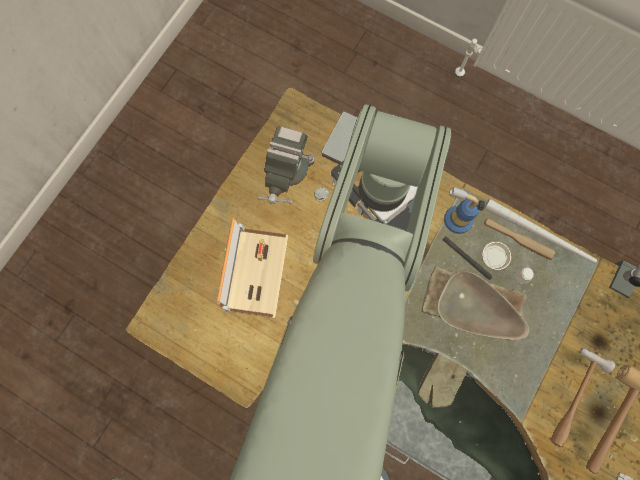

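View pics/wrist10.png

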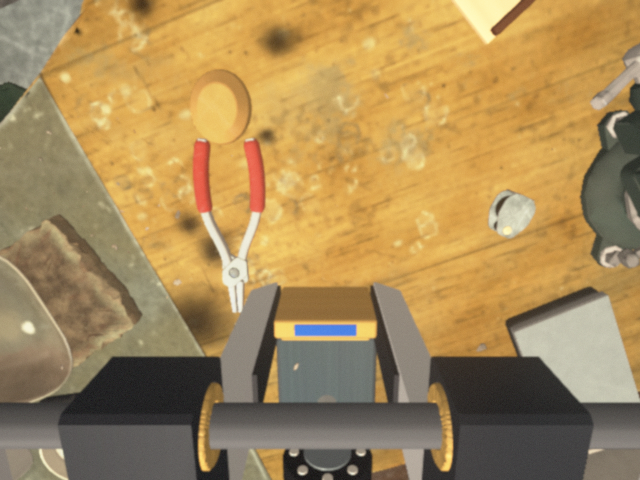

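```bash
python3 - <<'E'
import cv2
w=cv2.imread('pics/wrist10.png')
cv2.imwrite('pics/w10a.png',cv2.resize(w[280:480,250:410],None,fx=3,fy=3,interpolation=cv2.INTER_CUBIC))
s=cv2.imread('pics/scene10.png')
cv2.imwrite('pics/s10a.png',cv2.resize(s[220:300,360:500],None,fx=5.5,fy=5.5,interpolation=cv2.INTER_CUBIC))
t=cv2.imread('pics/top10.png')
cv2.imwrite('pics/t10a.png',cv2.resize(t[215:325,210:300],None,fx=5,fy=5,interpolation=cv2.INTER_CUBIC))
E
```

```text
(no output)
```

View pics/w10a.png

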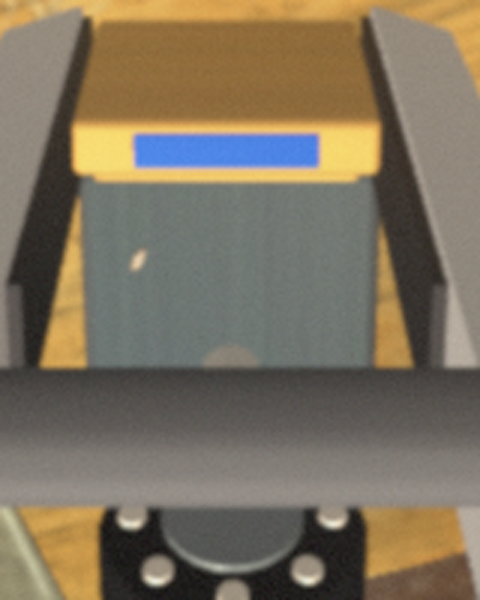

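View pics/s10a.png

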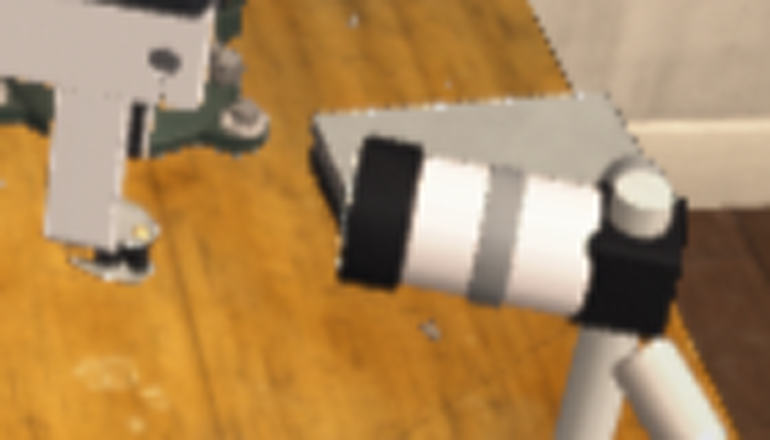

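View pics/t10a.png

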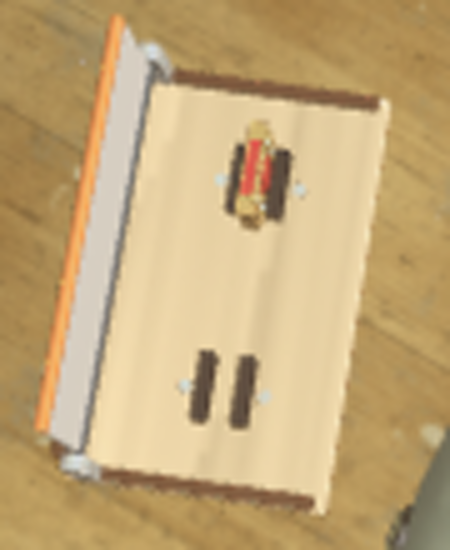

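```bash
python3 - <<'E'
from th import *
np.set_printoptions(precision=4,suppress=True)
st=read_state();print(st['position'],np.degrees(st['ee_rot']))
c=calibration('wrist');M=c['mount']
def tool(uv,z):
    d=M[:3,:3]@np.array([(uv[0]-c['cx'])/c['fx'],(uv[1]-c['cy'])/c['fy'],1]);o=M[:3,3]
    return o+d*(z-o[2])/d[2]
def toolx(uv,x):
    d=M[:3,:3]@np.array([(uv[0]-c['cx'])/c['fx'],(uv[1]-c['cy'])/c['fy'],1]);o=M[:3,3]
    return o+d*(x-o[0])/d[0]
f=lambda u,v:(250+(u+.5)/3-.5,280+(v+.5)/3-.5)
zl=-(.15-st['position'][2])
print('lens',tool(f(232.5,515),zl),tool(f(232.5,519),zl))
for p in ((132,517),(333,517),(157,570),(308,570),(232,592)): print('screw',toolx(f(*p),-.07))
print('lens arc bottom',toolx(f(232,570),-.07))
print('inlay',tool(f(226.5,151),-.028),'plate front/back-top',tool(f(227,123),-.028),tool(f(227,180),-.028))
print('base edges', [tool(f(*p),-(.006-st['position'][2])) for p in((83,200),(88,360),(375,200),(372,360))])
T=cam('top');t=lambda u,v:np.array([210+(u+.5)/5-.5,215+(v+.5)/5-.5])
S=cam('scene')
print('th top',theta(T,t(117,18)),theta(T,t(42,430)))
W=cam('wrist',st);print('lens world',onz(W,f(232.5,517),.15))
E
```

```text
[ 0.4767 -0.3749  0.1369] [179.9468  -0.0432  99.702 ]
lens [-0.0689 -0.0003 -0.0131] [-0.0696 -0.0003 -0.0131]
screw [-0.07   -0.0159 -0.0123]
screw [-0.07    0.0153 -0.0122]
screw [-0.07   -0.0114 -0.0228]
screw [-0.07    0.0108 -0.0227]
screw [-0.07   -0.0004 -0.0268]
lens arc bottom [-0.07   -0.0004 -0.0228]
inlay [ 0.0009 -0.0012 -0.028 ] plate front/back-top [ 0.0048 -0.0012 -0.028 ] [-0.0033 -0.0012 -0.028 ]
base edges [array([-0.0962, -0.0396,  0.1309]), array([-0.1458, -0.0397,  0.1309]), array([-0.0961,  0.0384,  0.1309]), array([-0.1457,  0.0391,  0.1309])]
th top (np.float64(1.592), np.float64(0.02)) (np.float64(1.597), np.float64(0.0))
lens world [ 0.4881 -0.4432  0.15  ]
```

Everything agrees to within a few millimetres. The wrist view puts the lens 70 mm in front of the plate and 0.9 mm to one side, and the plate is about 2.5 mm low. A small trim will fix that.

```bash
python3 -m jog '{"linear":[[0,0.0008,-0.0025],[0,0,0],[0,0,0],[0,0,0],[0,0,0]],"delta_rot":[[0,0,0],[0,0,0],[0,0,0],[0,0,0],[0,0,0]],"jaw":[0.3,0.3,0.3,0.3,0.3]}'
python3 - <<'E'
from th import *
np.set_printoptions(precision=4,suppress=True)
P=[];A=[]
for i in range(6):
    st=read_state();P.append(st['position']);A.append(np.degrees(st['ee_rot'])); im=snapshot('wrist')
print(np.mean(P,0),np.std(P,0),A[-1],np.abs(st['joint_vel']).max(),st['opening'],st['time_s'],st['contact_force'])
cv2.imwrite('pics/w11a.png',cv2.resize(im[280:480,250:410,::-1],None,fx=3,fy=3,interpolation=cv2.INTER_CUBIC))
E
```

```text
time_s: 15.58
position: [0.4775, -0.3747, 0.1396]
ee_rot: [3.141, -0.001, 1.74]
contact_force: [-0.1, -0.8, -0.6]
opening: 0.42
[ 0.4775 -0.3747  0.1396] [0. 0. 0.] [179.9503  -0.0456  99.7019] 0.001706865162255282 0.4238662916220092 15.825 [ 0.6675 -0.1867 -0.4934]
```

View pics/w11a.png

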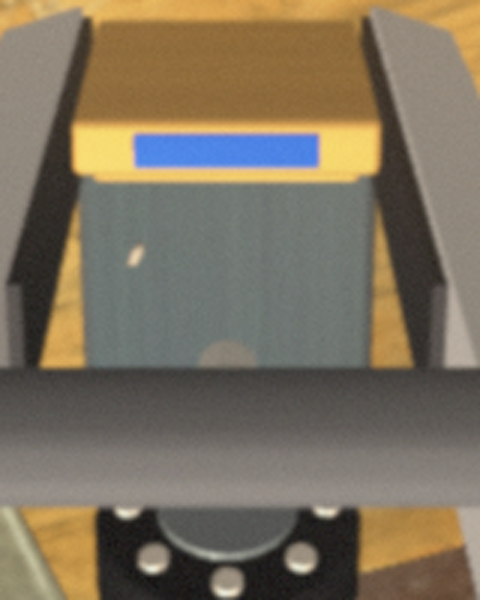

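```bash
python3 - <<'E'
from cell import *
print(ctrl.sign_off())
E
```

```text
the job is handed in; nothing more can be done
None
```

I folded the shade upright with the closed fingertips, lifted the blue-stone plate straight up out of its holder, and handed the job in at about 16 s. The arm was still holding the plate in front of the inspection camera.

**Last checks on the plate:**
- **Distance and centring:** the wrist view put the middle of the plate about 70 mm from the lens, and sideways within about 0.5 mm after a final trim. By the measured pose its centre is about 150 mm above the bench.
- **Orientation:** the plate is upright within 0.1°. Its yaw of 99.7° is square to the lens within about 0.5°.
- **Hold:** the gripper opening was about 40 mm at 30 N, the arm was still, and the plate had not shifted in the grip.

**Shade:** after release and later, the estimates ranged from 1.52 to 1.60 rad, with the scene view lowest and the top and wrist views at about 1.59. I took that as upright.

**Disagreements:**
- The lens position differed by 1–3 mm between the top, scene and wrist views. I used about their mean, then trimmed on the wrist view.
- The wrist camera's mount calibration shifted by about 1 mm during the job.

The last pictures show the red plate still in its holder and the wax, pliers and loupe undisturbed. The camera was not touched.

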